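# Find the full biscuit canister by tipping, then slide it onto the trivet

## Task

The three grey canisters look alike, but one is full of biscuits, one half full and one nearly empty. Push gently near the top of the canisters so that they tip a few degrees, feel how heavy each is and let it settle back; then slide the full one, without lifting any of them, onto the round blue trivet so that it stands centred with no edge overhanging the flat top. Leave the other two standing where they were, and do not shift anything else.

Things in the scene. Friction and masses are not known exactly. Their poses are not given: they have to be found in the camera images.
- canister_a: loose canister at the left. The three look alike: opaque, grey, lid shut, straight round body 90 mm across (too wide to grip), lid as wide to 108 mm and rounded to 117 mm, 20 mm knob, 130 mm tall in all. Origin: centre of the underside, z up; yaw has no meaning. Each hides a biscuit stack that can shift a few mm; totals about 0.9 kg (full), 0.5 kg (half), 0.3 kg (nearly empty), in any order.
- canister_b: loose canister in the middle, nearest the robot; same look, size and origin as canister_a. Pushed forward and as much up at 85 to 100 mm height a canister tips about its far bottom edge; a level push there drags on the rising wall and may slide it. Its weight turns it about that edge: weigh the upward and the sideways force. Let go before 0.3 rad it falls back. Pushed below about 50 mm it slides upright.
- canister_c: loose canister at the right; same look, size, origin and behaviour as canister_a and canister_b.
- trivet: round flat blue ceramic trivet, fixed to the worktop: flat top 130 mm across and 3 mm high, with a gently sloped rim 22 mm wide all round (174 mm across at the foot), up which a canister can be slid from any side. Origin: centre of its underside, z up.
- green_mug: green and white mug, 94 mm tall, near the front right; loose bystander, not to be disturbed. Origin near the middle of its underside.
- pepper_mill: wooden pepper mill, 58 mm across, 160 mm tall, at the back; loose bystander, not to be disturbed. Origin near the middle of its underside.
- food_jar: lidded food jar, 70 mm across, 102 mm tall, at the back right; loose bystander, not to be disturbed. Origin near the middle of its underside.
- spice_jar: glass spice jar with a black cap, 41 mm across, 105 mm tall, at the back right; loose bystander, not to be disturbed. Origin near the middle of its underside.
- soap_bottle: slim plastic bottle, 239 mm tall, at the back; loose bystander, not to be disturbed. Origin near the middle of its underside.

How it is judged:
By the outcome, as a careful person would: the job done as asked, in the order asked, and still so for the second after the job is handed in, with the robot touching nothing.
It also fails if it takes over 72 s, if anything falls off the work surface, if the arm or the gripper's body presses on something with over 40 N, if the wrist force passes 120 N, or if a joint passes its speed limit or range.

## Robot

A 7-joint arm with a two-finger parallel gripper is mounted at the origin on a cart in front of the work surface, level with it; the furniture and walls round the work are solid. World frame = base frame: x ahead of the robot, y to its left, z up, the work surface at z = 0. Lengths are in m, angles in rad, forces in N, time in s.
With the tool pointing down it reaches from about 0.4 to 0.85 m from the base axis. Payload 4.5 kg.
Tool frame: the origin (TCP) lies midway between the tips of the shut fingers; the grasp point (between the pads) lies 19 mm behind it; z points along the fingers, y is the line along which they close (so a half turn about z gives the same grasp; the last joint's range is limited). The gripper opens to 88 mm and grips with 3 to 60 N. Pads are 18 mm wide; open, the fingers measure 123 mm over their backs; the gripper's body (75 mm by 187 mm) begins 45 mm behind the grasp point.
Start: joints at [-1.307, 0.689, -0.195, 1.565, 0.157, 0.902, -0.215], TCP at [0.142, 0.609, 0.239] pointing down, gripper open.
Joint ranges: [-3.01, 3.01], [-0.46, 2.08], [-1.47, 1.51], [0.13, 2.56], [-1, 4.14], [0.04, 2.09], [-2.66, 2.66]. Speed limits (rad/s): [2.57, 2.57, 3.14, 3.14, 3.14, 3.14, 3.14].

## Interface

Orientations are given as a unit quaternion [x, y, z, w].
In Python, from plant import r gives the robot as it stands.
- The arm moves only by the tool carry_out, never from a script. Its argument "plan" is a list of rows, each an object with "rot": the turn, a rotation vector about the tool's x, y, z in rad, a list of three; "xyz": the shift along the tool's x, y, z in m, a list of three; "grip": the closure in counts, from 0 (fully open) to 255 (shut). In form: [{"rot": [wx, wy, wz], "xyz": [dx, dy, dz], "grip": grip}, ...]. A call has 1 to 8 rows; each row is the pose to reach, as a shift and turn from the pose commanded when the call began, along the tool's axes at that moment; what a row does not reach only later rows make up. A row lasts 1/12 s, in which the tool goes at most 41.7 mm and 7.16 degrees, less where a joint would pass 70% of its speed; a pose out of reach is approached as far as the arm can. A call with a gripper value outside its range is refused whole. The fingers move at their own pace and stop on an object; "squeeze" is the grip in N (left out, the last holds). Time passes only in rows, so rows that repeat a pose let the fingers close. It gives the time, the measured TCP pose, the force, the opening and the grip force at its end, in the units of the state.
- r.get_state(): the state, without advancing time (a new reading comes with each control period).
- r.snapshot(name): name is "side" or "top" or "wrist"; returns the picture (480x640x3 uint8, red, green, blue); there is no depth.
- r.camera_params(name): a dict with "fx", "fy", "cx", "cy" (pixels), "position" and "attitude" of the camera in the world; the wrist camera has in their place "hand_eye" (4x4, takes a point from camera to tool coordinates, whose origin is the TCP and whose axes are the flange's). Camera axes: x right, y down, z forward; pixel columns grow to the right and rows downward; lengths in m; the calibration is good to about 2 mm. A picture is of the moment at which its call begins: read the wrist's pose just before it. camera_params takes no time and is no camera call.
- r.finish_job(): hands the job in; it is judged then, once.
The state is a dict: "clock": time; "q": joint angles; "qd": joint speeds; "joint_torque": joint torques, N m; "tool_pos": TCP position; "eef_rot": TCP orientation; "contact_force": force on the tool from outside, world axes, zero at the start; "moment": the same for the moment, N m; "opening": opening from 0.0 (shut) to 1.0 (fully open); "finger_force": force on a finger pad.
Only numpy, scipy, OpenCV 4.12 (cv2) and the standard library are available. Lean on these libraries where they do the work, as an engineer would, in place of code of your own. Each camera call takes 0.05 s, during which the arm holds its last target. There are 200 camera calls.

## Working session

There is one attempt and no reset: what is moved stays moved. The work goes in short steps, Python scripts to look and compute and a tool call to move; the robot and the scene stay as the last step left them, time stands still between calls to the robot, and variables do not carry over. Pictures are saved under pics/ and viewed, at most 10 in all, crops included, and the job is handed in when it is done.

Besides the shell and the picture viewer there is one more tool, called after "Emit:" by a JSON object that holds its "name" and its "arguments". carry_out: Moves the arm, as the interface text tells. Its arguments: {"type":"object","properties":{"plan":{"type":"array"},"squeeze":{"type":"number"}},"required":["plan"]}

```bash
ls; mkdir -p pics; python3 - <<'E'
from plant import r
import cv2
s=r.get_state()
for k in s: print(k,s[k])
for n in("top","side"):
    print(r.camera_params(n)); cv2.imwrite(f"pics/{n}0.png",r.snapshot(n)[:,:,::-1])
print(r.camera_params("wrist"))
E
```

```text
pics
clock 0.0
q [-1.3072422   0.68998257 -0.19452743  1.56634107  0.15732178  0.90248131
 -0.21507653]
qd [ 0.00027616 -0.00084423  0.00120583  0.00072496 -0.0013633  -0.00043864
  0.00064051]
joint_torque [ 1.38489054e-04 -5.27565300e+01 -1.26719009e+00 -1.53434086e+01
 -5.28003427e-02  6.56725912e-03  1.68451847e-04]
tool_pos [0.1422392  0.60795599 0.23791204]
eef_rot [ 1.14559246e-01  9.93416002e-01 -9.08027127e-04 -3.52839191e-05]
contact_force [0.78043361 0.8816317  0.34905412]
moment [-0.00379465  0.02589679  0.05889499]
finger_force 0.0
opening 0.995780116783948
{'fx': 525.2146889332121, 'fy': 525.2146889332121, 'cx': 323.2282709545045, 'cy': 238.979842896945, 'position': array([ 0.34155918, -0.07967253,  1.41885392]), 'attitude': array([ 0.7065958 , -0.70359697,  0.04885138, -0.05733435])}
{'fx': 503.56130436754177, 'fy': 503.56130436754177, 'cx': 327.09162371101354, 'cy': 252.28808190790048, 'position': array([0.44598856, 0.56817641, 1.04676159]), 'attitude': array([-0.10589543,  0.95476624, -0.27650907,  0.02739216])}
{'fx': 393.496574516113, 'fy': 393.496574516113, 'cx': 326.60208240622615, 'cy': 235.1505096618368, 'hand_eye': array([[ 2.16051402e-04, -9.47148813e-01, -3.20794451e-01,
         8.31772140e-02],
       [ 9.99999908e-01,  8.58067653e-05,  4.20143196e-04,
        -4.41374245e-04],
       [-3.70411796e-04, -3.20794512e-01,  9.47148744e-01,
        -1.46197493e-01],
       [ 0.00000000e+00,  0.00000000e+00,  0.00000000e+00,
         1.00000000e+00]])}
```

View pics/top0.png

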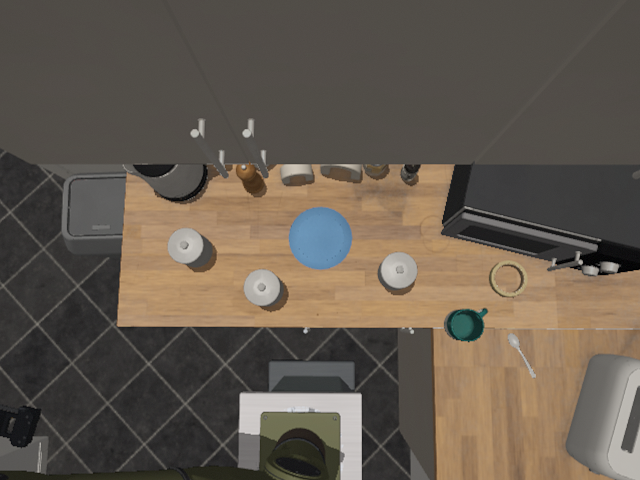

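View pics/side0.png

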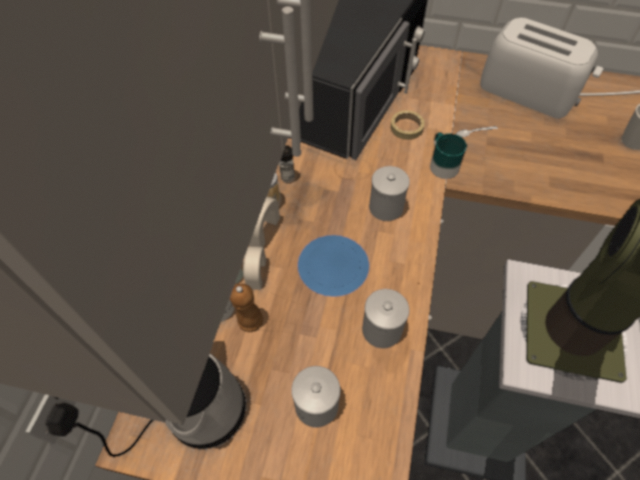

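The top view shows canister lids at a (186,246), b (262,288) and c (398,271), with the trivet at (321,238). The mug is at (465,324), and wall cabinets hang over the back. The side view agrees, with a (317,389), b (387,307), c (391,178) and the trivet at (333,265).

```bash
cat > h.py <<'E'
from plant import r
import numpy as np, cv2
from scipy.spatial.transform import Rotation as R
def cam(n):
    p=r.camera_params(n); return p,R.from_quat(p["attitude"]).as_matrix(),p["position"]
def px2w(n,u,v,z):
    p,M,c=cam(n); d=M@np.array([(u-p["cx"])/p["fx"],(v-p["cy"])/p["fy"],1]); return c+d*(z-c[2])/d[2]
def tri(uv):
    A=[];b=[]
    for n,(u,v) in uv.items():
        p,M,c=cam(n); d=M@np.array([(u-p["cx"])/p["fx"],(v-p["cy"])/p["fy"],1]); d/=np.linalg.norm(d)
        P=np.eye(3)-np.outer(d,d); A.append(P); b.append(P@c)
    return np.linalg.lstsq(np.vstack(A),np.hstack(b),rcond=None)[0]
def totool(T,Rt,w): return R.from_quat(Rt).inv().apply(np.array(w)-T)
E
python3 - <<'E'
from h import *
t=cv2.imread("pics/top0.png"); s=cv2.imread("pics/side0.png")
# trivet by blue mask
for n,im in(("top",t),("side",s)):
    h=cv2.cvtColor(im,cv2.COLOR_BGR2HSV); m=cv2.inRange(h,(100,90,80),(120,255,255))
    k,l,st,ce=cv2.connectedComponentsWithStats(m); i=1+st[1:,4].argmax(); ct=max(cv2.findContours((l==i).astype(np.uint8),0,2)[0],key=cv2.contourArea)
    pts=np.array([px2w(n,u,v,0.0)[:2] for u,v in ct[:,0]]); (c,rad)=cv2.minEnclosingCircle(pts.astype(np.float32))
    print("trivet",n,c,rad)
for nm,a,b in(("a",(185,245.5),(316,388)),("b",(262.5,287.5),(388,306)),("c",(400,270),(391.5,177))):
    print(nm,"knob tri",tri({"top":a,"side":b}),"top z.13",px2w("top",*a,.13),"side",px2w("side",*b,.13))
for nm,a in(("mug",(465,324)),("jarR",(376,170)),("mill",(247,172)),("edge",(220,327)),("cabedge",(300,163)),("leftedge",(122,280))): print(nm,px2w("top",*a,0.0))
g=lambda im,c,w:cv2.resize(im[c[1]-w:c[1]+w,c[0]-w:c[0]+w],(260,260),interpolation=2)
cv2.imwrite("pics/crops.png",np.vstack([np.hstack([g(t,c,30) for c in((186,247),(262,288),(398,272))]),np.hstack([g(s,c,40) for c in((317,395),(387,315),(391,190))])]))
E
```

```text
trivet top (0.5605640411376953, -0.052618756890296936) 0.08538773655891418
trivet side (0.5619508624076843, -0.04784255847334862) 0.08298592269420624
a knob tri [0.52343244 0.28703068 0.1039058 ] top z.13 [0.51919252 0.27979365 0.13      ] side [0.5219111  0.29473241 0.13      ]
b knob tri [0.41750548 0.08764889 0.10579164] top z.13 [0.41595023 0.08458456 0.13      ] side [0.41839163 0.09998716 0.13      ]
c knob tri [ 0.46258055 -0.25520169  0.11115953] top z.13 [ 0.46032066 -0.25261492  0.13      ] side [ 0.46275576 -0.23871861  0.13      ]
mug [ 0.32906271 -0.44019096  0.        ]
jarR [ 0.75118767 -0.2080077   0.        ]
mill [0.74479036 0.15170245 0.        ]
edge [0.31772735 0.21245822 0.        ]
cabedge [0.77100367 0.00398606 0.        ]
leftedge [0.44204576 0.48326721 0.        ]
```

View pics/crops.png

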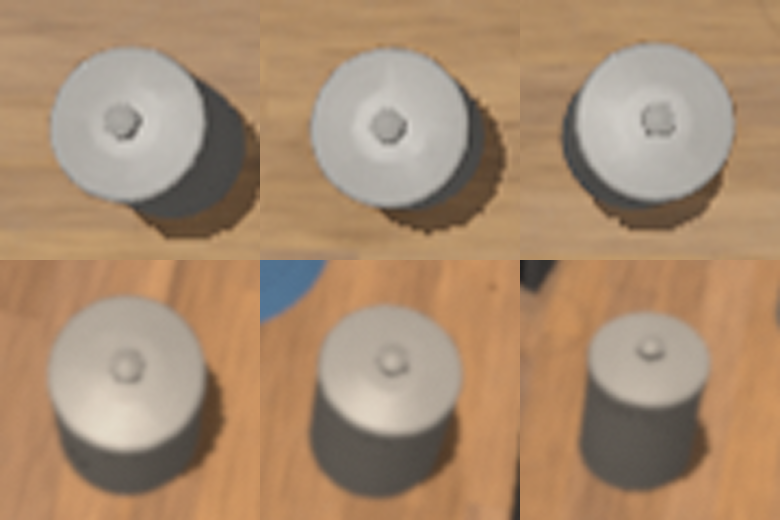

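Crops: the knobs are at a (184,245), b (262,287) and c (400,270) in the top view, and all three lids are upright. The positions agree to about 1 cm, so I'll start with canister a.

```bash
cat >> h.py <<'E'
def orient(az,th):
    a,t=np.radians([az,th]); z=np.array([np.cos(a)*np.sin(t),np.sin(a)*np.sin(t),-np.cos(t)])
    x=np.array([np.cos(a)*np.cos(t),np.sin(a)*np.cos(t),np.sin(t)]); return R.from_matrix(np.c_[x,np.cross(z,x),z])
def plan(*tg):
    "tg: (xyz,az,tilt) or (xyz,None,None)= keep rotation; printed relative to present pose"
    s=r.get_state(); R0=R.from_quat(s["eef_rot"]); p=s["tool_pos"]
    for w,az,th in tg:
        d=(R0.inv()*orient(az,th)).as_rotvec() if az is not None else np.zeros(3)
        print("rot",d.round(3).tolist(),"xyz",R0.inv().apply(np.array(w)-p).round(4).tolist())
def st():
    s=r.get_state(); M=R.from_quat(s["eef_rot"]).as_matrix()
    print("t",round(s["clock"],2),"p",s["tool_pos"].round(4),"x",M[:,0].round(3),"z",M[:,2].round(3),"F",s["contact_force"].round(2),"q",s["q"].round(2),"op",round(s["opening"],2))
E
python3 - <<'E'
from h import *
plan(([.30,.45,.28],75,10),([.43,.237,.22],29,45))
E
```

```text
rot [-0.141, 0.137, 1.598] xyz [-0.1896, -0.118, -0.0418]
rot [-0.934, 0.362, 2.252] xyz [-0.3646, -0.2957, 0.0185]
```

Emit:
{"name": "carry_out", "arguments": {"plan": [{"rot": [-0.14, 0.14, 1.6], "xyz": [-0.19, -0.12, -0.04], "grip": 255}, {"rot": [-0.14, 0.14, 1.6], "xyz": [-0.19, -0.12, -0.04], "grip": 255}, {"rot": [-0.14, 0.14, 1.6], "xyz": [-0.19, -0.12, -0.04], "grip": 255}, {"rot": [-0.14, 0.14, 1.6], "xyz": [-0.19, -0.12, -0.04], "grip": 255}, {"rot": [-0.14, 0.14, 1.6], "xyz": [-0.19, -0.12, -0.04], "grip": 255}, {"rot": [-0.14, 0.14, 1.6], "xyz": [-0.19, -0.12, -0.04], "grip": 255}, {"rot": [-0.14, 0.14, 1.6], "xyz": [-0.19, -0.12, -0.04], "grip": 255}, {"rot": [-0.14, 0.14, 1.6], "xyz": [-0.19, -0.12, -0.04], "grip": 255}], "squeeze": 10}}

```text
clock: 0.77
tool_pos: [0.302, 0.4466, 0.2789]
eef_rot: [0.578, 0.814, 0.046, -0.036]
contact_force: [-0.4, 0.4, -0.7]
opening: 0.421
finger_force: 0.0
```

```bash
python3 - <<'E'
from h import *
st();plan(([.43,.237,.22],29,45))
E
```

```text
t 0.77 p [0.302  0.4466 0.2789] x [-0.33   0.937  0.113] z [-0.006  0.118 -0.993] F [-0.45  0.4  -0.65] q [-1.03  0.48  0.01  1.87 -0.11  0.69 -0.6 ] op 0.42
rot [-0.591, 0.534, 1.291] xyz [-0.2453, 0.05, 0.0331]
```

Emit:
{"name": "carry_out", "arguments": {"plan": [{"rot": [-0.59, 0.53, 1.29], "xyz": [-0.245, 0.05, 0.033], "grip": 255}, {"rot": [-0.59, 0.53, 1.29], "xyz": [-0.245, 0.05, 0.033], "grip": 255}, {"rot": [-0.59, 0.53, 1.29], "xyz": [-0.245, 0.05, 0.033], "grip": 255}, {"rot": [-0.59, 0.53, 1.29], "xyz": [-0.245, 0.05, 0.033], "grip": 255}, {"rot": [-0.59, 0.53, 1.29], "xyz": [-0.245, 0.05, 0.033], "grip": 255}, {"rot": [-0.59, 0.53, 1.29], "xyz": [-0.245, 0.05, 0.033], "grip": 255}, {"rot": [-0.59, 0.53, 1.29], "xyz": [-0.245, 0.05, 0.033], "grip": 255}, {"rot": [-0.59, 0.53, 1.29], "xyz": [-0.245, 0.05, 0.033], "grip": 255}]}}

```text
clock: 1.43
tool_pos: [0.4436, 0.2378, 0.2438]
eef_rot: [0.806, 0.547, 0.21, -0.083]
contact_force: [1.0, 0.2, 0.1]
opening: 0.007
finger_force: 0.0
```

```bash
python3 - <<'E'
from h import *
st();plan(([.43,.237,.22],29,45),([.43,.237,.095],29,45))
E
```

```text
t 1.43 p [0.4436 0.2378 0.2438] x [0.314 0.847 0.429] z [ 0.247  0.364 -0.898] F [1.03 0.17 0.05] q [-0.17  0.47 -0.39  2.28 -1.    0.04  0.13] op 0.01
rot [-0.31, 0.295, 0.597] xyz [-0.0152, -0.0144, 0.0178]
rot [-0.31, 0.295, 0.597] xyz [-0.0688, -0.0263, 0.13]
```

```bash
cat > fk.py <<'E'
import numpy as np, itertools
from scipy.spatial.transform import Rotation as R
from scipy.optimize import least_squares
D=[([-1.3072422,.68998257,-.19452743,1.56634107,.15732178,.90248131,-.21507653],[.1422392,.60795599,.23791204],[.114559246,.993416,-.000908027,-.0000352839]),
([-1.03,.48,.01,1.87,-.11,.69,-.6],[.302,.4466,.2789],[.578,.814,.046,-.036]),
([-.17,.47,-.39,2.28,-1.,.04,.13],[.4436,.2378,.2438],[.806,.547,.21,-.083])]
E
python3 - <<'E'
from fk import *
res=[]
for s in itertools.product([1,-1],repeat=7):
    e=0;off=[]
    for q,p,o in D:
        M=R.identity()
        for i,a in enumerate("zyzyzyz"): M=M*R.from_euler(a,s[i]*q[i])
        off.append(M.inv()*R.from_quat(o))
    e=sum((off[0].inv()*x).magnitude() for x in off[1:])
    res.append((e,s,off[0].as_rotvec().round(3).tolist()))
res.sort(key=lambda x:x[0])
for x in res[:4]: print(x)
s=res[0][1]
def fk(q,L):
    M=R.identity();p=np.zeros(3)
    for i,a in enumerate("zyzyzyz"):
        M=M*R.from_euler(a,s[i]*q[i])
        if i==0:p=p+M.apply([0,0,L[0]])
        if i==2:p=p+M.apply([L[4],0,L[1]])
        if i==4:p=p+M.apply([L[5],0,L[2]])
        if i==6:p=p+M.apply([0,0,L[3]])
        if i==5:p=p+M.apply([L[6],0,0])
        if i==3:p=p+M.apply([L[7],0,0])
    return p
f=lambda L:np.hstack([fk(q,L)-p for q,p,o in D]+[1e-3*L])
r=least_squares(f,[.3,.3,.3,.25,0,0,0,0]);print(r.x.round(3),f(r.x).round(3)[:9])
E
```

```text
(0.015550807962372315, (-1, 1, -1, 1, -1, 1, -1), [0.0, 0.0, 1.571])
(0.9347572640333203, (-1, 1, 1, 1, -1, 1, -1), [-0.193, 0.18, 1.262])
(1.1475425725151642, (-1, -1, -1, -1, -1, -1, -1), [0.003, 0.003, 1.571])
(1.4635528648218492, (-1, 1, -1, 1, -1, 1, 1), [0.0, 0.0, 2.001])
[-0.681  0.27   0.012 -0.596  0.168  0.315 -0.119 -0.608] [ 0.004 -0.005 -0.004 -0.006  0.012  0.006 -0.003 -0.002 -0.002]
```

```bash
cat >> fk.py <<'E'
S=(-1,1,-1,1,-1,1,-1)
def fk(q,L,rot=False):
    M=R.identity();p=np.zeros(3)
    for i,a in enumerate("zyzyzyz"):
        M=M*R.from_euler(a,S[i]*q[i])
        if i==0:p=p+M.apply([0,0,L[0]])
        if i==2:p=p+M.apply([0,0,L[1]])
        if i==4:p=p+M.apply([0,0,L[2]])
        if i==6:p=p+M.apply([0,0,L[3]])
        if len(L)>4:
            if i==2:p=p+M.apply([L[4],0,0])
            if i==3:p=p-M.apply([L[4],0,0])
            if i==5:p=p+M.apply([L[5],0,0])
    return (p,M*R.from_rotvec([0,0,np.pi/2])) if rot else p
E
python3 - <<'E'
from fk import *
for n in(4,6):
    f=lambda L:np.hstack([fk(q,L)-p for q,p,o in D])
    r=least_squares(f,[.3,.3,.3,.25,0,0][:n]);print(r.x.round(4),f(r.x).round(3))
E
```

```text
[0.1259 0.6723 0.2709 0.2521] [-0.028  0.017 -0.014 -0.041  0.014  0.003 -0.007 -0.003  0.011]
[-0.2843  0.6313  0.1456 -0.0981  0.1437  0.0872] [-0.012  0.007 -0.006 -0.029  0.004  0.019  0.005 -0.002 -0.013]
```

```bash
cat > fk2.py <<'E'
from fk import *
def fk2(q,L):
    M=R.identity();p=np.zeros(3)
    off={0:[0,0,L[0]],2:[L[4],0,L[1]],3:[L[5],0,0],4:[0,0,L[2]],5:[L[6],0,0],6:[0,0,L[3]],1:[0,L[7],0]}
    for i,a in enumerate("zyzyzyz"):
        M=M*R.from_euler(a,S[i]*q[i]); p=p+M.apply(off[i])
    return p,M*R.from_rotvec([0,0,np.pi/2])
def fit(D):
    lo=[.0,.15,.15,.1,-.12,-.12,-.12,-1e-6];hi=[.5,.55,.55,.45,.12,.12,.12,1e-6]
    f=lambda L:np.hstack([fk2(q,L)[0]-p for q,p,o in D]+[np.array(L[4:7])*.01])
    best=min((least_squares(f,np.random.default_rng(k).uniform(lo,hi),bounds=(lo,hi)) for k in range(12)),key=lambda r:r.cost)
    return best.x,f(best.x)
E
python3 - <<'E'
from fk2 import *
from plant import r
s=r.get_state(); D[2]=(s["q"],s["tool_pos"],s["eef_rot"])
L,e=fit(D);print(L.round(4),e.round(4))
E
```

```text
[ 0.0163  0.55    0.2166  0.1     0.0717 -0.099   0.0165 -0.    ] [-0.0317 -0.0005  0.     -0.0306  0.0148  0.0096  0.0067 -0.0015 -0.0096
  0.0007 -0.001   0.0002]
```

```bash
python3 - <<'E'
from h import *
plan(([.42,.35,.25],-10,0),([.42,.35,.25],-30,20),([.43,.34,.25],-30,45))
E
```

```text
rot [-0.221, -0.439, 1.342] xyz [0.0903, -0.0646, 0.0295]
rot [-0.59, -0.153, 1.59] xyz [0.0903, -0.0646, 0.0295]
rot [-0.921, 0.174, 1.425] xyz [0.085, -0.0515, 0.0283]
```

Emit:
{"name": "carry_out", "arguments": {"plan": [{"rot": [-0.22, -0.44, 1.34], "xyz": [0.09, -0.065, 0.03], "grip": 255}, {"rot": [-0.22, -0.44, 1.34], "xyz": [0.09, -0.065, 0.03], "grip": 255}, {"rot": [-0.22, -0.44, 1.34], "xyz": [0.09, -0.065, 0.03], "grip": 255}, {"rot": [-0.22, -0.44, 1.34], "xyz": [0.09, -0.065, 0.03], "grip": 255}, {"rot": [-0.22, -0.44, 1.34], "xyz": [0.09, -0.065, 0.03], "grip": 255}, {"rot": [-0.22, -0.44, 1.34], "xyz": [0.09, -0.065, 0.03], "grip": 255}, {"rot": [-0.22, -0.44, 1.34], "xyz": [0.09, -0.065, 0.03], "grip": 255}, {"rot": [-0.22, -0.44, 1.34], "xyz": [0.09, -0.065, 0.03], "grip": 255}]}}

```text
clock: 2.1
tool_pos: [0.4178, 0.3545, 0.2508]
eef_rot: [0.954, 0.273, 0.112, -0.052]
contact_force: [-0.1, -0.5, -1.2]
opening: -0.001
finger_force: 0.0
```

```bash
python3 - <<'E'
from h import *
st();plan(([.43,.34,.25],-30,30),([.43,.34,.25],-30,45))
E
```

```text
t 2.1 p [0.4178 0.3545 0.2508] x [0.826 0.509 0.242] z [ 0.185  0.16  -0.97 ] F [-0.1  -0.51 -1.22] q [-1.24  0.58  0.71  2.05 -0.84  0.52 -0.96] op -0.0
rot [-0.44, 0.272, 0.997] xyz [0.0025, 0.0188, 0.0007]
rot [-0.571, 0.507, 0.939] xyz [0.0025, 0.0188, 0.0007]
```

Emit:
{"name": "carry_out", "arguments": {"plan": [{"rot": [-0.44, 0.27, 1.0], "xyz": [0.003, 0.019, 0.0], "grip": 255}, {"rot": [-0.44, 0.27, 1.0], "xyz": [0.003, 0.019, 0.0], "grip": 255}, {"rot": [-0.44, 0.27, 1.0], "xyz": [0.003, 0.019, 0.0], "grip": 255}, {"rot": [-0.44, 0.27, 1.0], "xyz": [0.003, 0.019, 0.0], "grip": 255}, {"rot": [-0.44, 0.27, 1.0], "xyz": [0.003, 0.019, 0.0], "grip": 255}, {"rot": [-0.44, 0.27, 1.0], "xyz": [0.003, 0.019, 0.0], "grip": 255}, {"rot": [-0.44, 0.27, 1.0], "xyz": [0.003, 0.019, 0.0], "grip": 255}, {"rot": [-0.44, 0.27, 1.0], "xyz": [0.003, 0.019, 0.0], "grip": 255}]}}

```text
clock: 2.77
tool_pos: [0.4308, 0.3383, 0.2502]
eef_rot: [0.95, -0.196, 0.238, 0.054]
contact_force: [1.6, -0.5, -0.9]
opening: 0.004
finger_force: 0.0
```

```bash
python3 - <<'E'
from h import *
st();plan(([.43,.34,.25],-30,45))
E
```

```text
t 2.77 p [0.4308 0.3383 0.2502] x [ 0.81  -0.346  0.473] z [ 0.431 -0.196 -0.881] F [ 1.56 -0.48 -0.85] q [-1.67  0.98  1.33  2.01 -0.9   0.67 -1.94] op 0.0
rot [-0.061, 0.292, 0.098] xyz [-0.0013, -0.0012, -0.0005]
```

```bash
cat >> h.py <<'E'
def wpx(s,u,v,z):
    p=r.camera_params("wrist"); H=p["hand_eye"]; M=R.from_quat(s["eef_rot"]).as_matrix()
    c=s["tool_pos"]+M@H[:3,3]; d=M@H[:3,:3]@np.array([(u-p["cx"])/p["fx"],(v-p["cy"])/p["fy"],1]); return c+d*(z-c[2])/d[2]
def readF(n,cam="top"):
    A=[];T=[];Q=[]
    for i in range(n):
        r.snapshot(cam); s=r.get_state(); A.append(s["contact_force"]);T.append(s["moment"]);Q.append(s["joint_torque"])
    A=np.array(A);print("t",round(s["clock"],2),"p",s["tool_pos"].round(4),"F",A.mean(0).round(2),"sd",A.std(0).round(2),"M",np.mean(T,0).round(3),"tau",np.mean(Q,0).round(2)); return A.mean(0)
E
python3 - <<'E'
from h import *
import pickle
s=r.get_state(); im=r.snapshot("wrist"); cv2.imwrite("pics/w1.png",im[:,:,::-1]); pickle.dump(s,open("w1.pkl","wb"))
readF(6)
E
```

```text
t 3.12 p [0.4322 0.3367 0.2511] F [-0.01 -0.27  0.09] sd [0.7  0.34 0.79] M [0.197 0.535 0.001] tau [ -0.89 -40.56  16.06  -9.19   0.41  -1.6   -0.28]
```

View pics/w1.png

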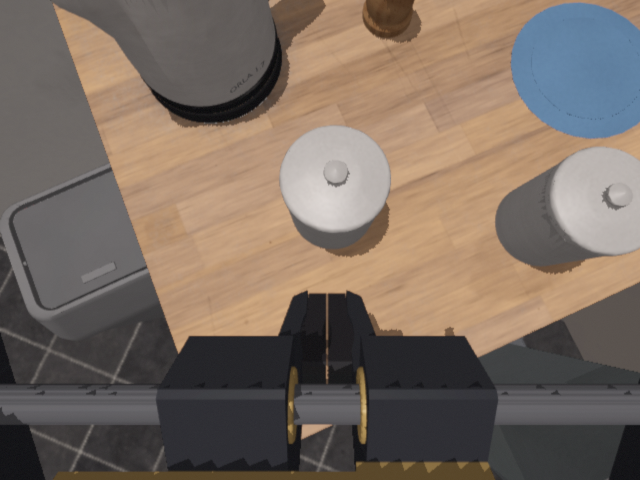

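The wrist view shows canister a's knob at (336,171), just right of the finger line, b's knob at (620,194), and the trivet centre near (584,70).

```bash
python3 - <<'E'
from h import *
import pickle
s=pickle.load(open("w1.pkl","rb"))
print("a",wpx(s,336,171,.126),"b",wpx(s,620,194,.126),"triv",wpx(s,584,70,.002))
im=cv2.imread("pics/w1.png");h=cv2.cvtColor(im,cv2.COLOR_BGR2HSV); m=cv2.inRange(h,(100,90,80),(120,255,255))
print(cv2.boundingRect(m))
u=np.array([np.cos(np.radians(-30)),np.sin(np.radians(-30))]); a=wpx(s,336,171,.126)[:2]
print("contact tcp", a-u*(.045+.008))
plan(([*(a-u*.068),.093],-30,28),([*(a-u*.057),.090],-30,28))
E
```

```text
a [0.52366495 0.28862285 0.126     ] b [0.42005776 0.09420921 0.126     ] triv [ 0.55922976 -0.04633595  0.002     ]
(512, 4, 128, 134)
contact tcp [0.47776561 0.31512285]
rot [-0.048, -0.002, 0.109] xyz [-0.043, -0.0012, 0.1562]
rot [-0.048, -0.002, 0.109] xyz [-0.0348, 0.0001, 0.164]
```

Emit:
{"name": "carry_out", "arguments": {"plan": [{"rot": [-0.05, 0.0, 0.11], "xyz": [-0.043, -0.001, 0.156], "grip": 255}, {"rot": [-0.05, 0.0, 0.11], "xyz": [-0.043, -0.001, 0.156], "grip": 255}, {"rot": [-0.05, 0.0, 0.11], "xyz": [-0.043, -0.001, 0.156], "grip": 255}, {"rot": [-0.05, 0.0, 0.11], "xyz": [-0.043, -0.001, 0.156], "grip": 255}, {"rot": [-0.05, 0.0, 0.11], "xyz": [-0.043, -0.001, 0.156], "grip": 255}, {"rot": [-0.05, 0.0, 0.11], "xyz": [-0.043, -0.001, 0.156], "grip": 255}, {"rot": [-0.05, 0.0, 0.11], "xyz": [-0.043, -0.001, 0.156], "grip": 255}]}}

```text
clock: 3.7
tool_pos: [0.4664, 0.3226, 0.0956]
eef_rot: [0.936, -0.252, 0.237, 0.063]
contact_force: [0.4, -0.6, 0.5]
opening: 0.004
finger_force: 0.0
```

```bash
python3 - <<'E'
from h import *
st();readF(8);s=r.get_state();p=s["tool_pos"]
u=np.array([.866,-.5,0]);Z=np.array([0,0,1])
plan(*[(p+u*f+Z*z,None,None) for f,z in((.014,0),(.018,.004),(.022,.008),(0,0))])
E
```

```text
t 3.7 p [0.4664 0.3226 0.0956] x [ 0.761 -0.443  0.475] z [ 0.411 -0.238 -0.88 ] F [ 0.37 -0.65  0.47] q [-1.42  1.07  0.86  2.04 -0.98  0.29 -2.08] op 0.0
t 4.1 p [0.4647 0.3234 0.0933] F [0.16 0.26 0.  ] sd [0.37 0.52 0.33] M [ 0.244  0.531 -0.008] tau [  0.25 -47.92  14.44  -3.42   0.26  -1.64  -0.  ]
rot [0.0, 0.0, 0.0] xyz [0.0123, -0.0, 0.0066]
rot [0.0, 0.0, 0.0] xyz [0.0177, -0.0, 0.005]
rot [0.0, 0.0, 0.0] xyz [0.0232, -0.0, 0.0034]
rot [0.0, 0.0, 0.0] xyz [0.0, 0.0, 0.0]
```

Emit:
{"name": "carry_out", "arguments": {"plan": [{"rot": [0, 0, 0], "xyz": [0.0105, 0, 0.0057], "grip": 255}, {"rot": [0, 0, 0], "xyz": [0.0123, 0, 0.0066], "grip": 255}, {"rot": [0, 0, 0], "xyz": [0.0145, 0, 0.006], "grip": 255}, {"rot": [0, 0, 0], "xyz": [0.0165, 0, 0.0052], "grip": 255}, {"rot": [0, 0, 0], "xyz": [0.0185, 0, 0.0043], "grip": 255}, {"rot": [0, 0, 0], "xyz": [0.021, 0, 0.0035], "grip": 255}, {"rot": [0, 0, 0], "xyz": [0.0236, 0, 0.0025], "grip": 255}, {"rot": [0, 0, 0], "xyz": [0.0236, 0, 0.0025], "grip": 255}]}}

```text
clock: 4.77
tool_pos: [0.484, 0.3119, 0.1022]
eef_rot: [0.937, -0.252, 0.236, 0.064]
contact_force: [-0.6, 0.2, -0.2]
opening: 0.007
finger_force: 0.6
```

```bash
python3 - <<'E'
from h import *
import pickle
readF(10); s=r.get_state(); im=r.snapshot("wrist"); cv2.imwrite("pics/w2.png",im[100:400,180:580,::-1]); pickle.dump(s,open("w2.pkl","wb"))
E
```

```text
t 5.27 p [0.4836 0.3122 0.1016] F [-0.98  0.41 -0.56] sd [0.44 0.29 0.62] M [0.409 0.788 0.018] tau [ 7.700e-01 -4.821e+01  1.533e+01 -4.060e+00  3.100e-01 -2.070e+00
 -2.000e-02]
```

View pics/w2.png

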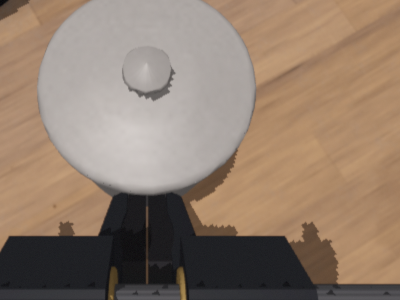

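The crop shows the fingertips against the lid's edge, with the knob at full-image (327,170). The push reads about 1.1 N sideways and 0.6 N up, which is light. I'll take a second reading a little further over.

Emit:
{"name": "carry_out", "arguments": {"plan": [{"rot": [0, 0, 0], "xyz": [0.0035, 0, -0.001], "grip": 255}, {"rot": [0, 0, 0], "xyz": [0.007, 0, -0.002], "grip": 255}, {"rot": [0, 0, 0], "xyz": [0.007, 0, -0.002], "grip": 255}]}}

```text
clock: 5.57
tool_pos: [0.4892, 0.3089, 0.1076]
eef_rot: [0.936, -0.252, 0.236, 0.064]
contact_force: [0.3, 0.1, -1.6]
opening: 0.004
finger_force: 0.5
```

```bash
python3 - <<'E'
from h import *
import pickle
readF(10); s=r.get_state(); im=r.snapshot("wrist"); pickle.dump((s,im),open("w3.pkl","wb"))
# knob / lid outline in the two tipped pictures vs free
a=np.array([.5235,.2886])
for n,f in(("w3",im),):
    g=cv2.cvtColor(f,cv2.COLOR_RGB2GRAY)
    t=cv2.cvtColor(cv2.imread("pics/w2.png"),cv2.COLOR_BGR2GRAY)[35:110,110:190]
    x=cv2.matchTemplate(g,t,cv2.TM_CCOEFF_NORMED);print(cv2.minMaxLoc(x)[1:4:2])
s2=pickle.load(open("w2.pkl","rb"))
print(wpx(s2,327,170,.13))
E
```

```text
t 6.07 p [0.4881 0.3096 0.1066] F [-1.22  0.61 -0.58] sd [0.32 0.5  0.47] M [0.393 0.767 0.015] tau [ 6.900e-01 -4.821e+01  1.535e+01 -4.360e+00  3.100e-01 -2.050e+00
 -2.000e-02]
(0.8930739164352417, (290, 134))
[0.52956958 0.28526804 0.13      ]
```

Emit:
{"name": "carry_out", "arguments": {"plan": [{"rot": [0, 0, 0], "xyz": [-0.005, 0, 0.0015], "grip": 255}, {"rot": [0, 0, 0], "xyz": [-0.01, 0, 0.003], "grip": 255}, {"rot": [0, 0, 0], "xyz": [-0.014, 0, 0.0045], "grip": 255}, {"rot": [0, 0, 0], "xyz": [-0.022, 0, 0.002], "grip": 255}, {"rot": [0, 0, 0], "xyz": [-0.031, 0, -0.0005], "grip": 255}, {"rot": [0, 0, 0], "xyz": [-0.01, 0, -0.039], "grip": 255}, {"rot": [0, 0, 0], "xyz": [0.01, 0, -0.08], "grip": 255}, {"rot": [0, 0, 0], "xyz": [0.03, 0, -0.115], "grip": 255}]}}

```text
clock: 6.78
tool_pos: [0.4625, 0.324, 0.2182]
eef_rot: [0.937, -0.251, 0.235, 0.065]
contact_force: [0.1, -0.0, 0.4]
opening: 0.007
finger_force: 0.0
```

```bash
python3 - <<'E'
from h import *
import pickle
st(); s=r.get_state(); im=r.snapshot("wrist"); pickle.dump((s,im),open("w4.pkl","wb"));readF(3)
b=np.array([.419,.093]);u=np.array([.866,-.5])
plan(([*(b-u*.075),.20],-30,28),([*(b-u*.068),.093],-30,28))
g=cv2.cvtColor(im,cv2.COLOR_RGB2HSV)
# knob of a: expected pixel
p=r.camera_params("wrist");H=p["hand_eye"];M=R.from_quat(s["eef_rot"]).as_matrix()
for w in((.5235,.2886,.126),(.419,.093,.126)):
    c=np.linalg.inv(H)@np.r_[M.T@(np.array(w)-s["tool_pos"]),1]; print("expect px",p["fx"]*c[0]/c[2]+p["cx"],p["fy"]*c[1]/c[2]+p["cy"])
cv2.imwrite("pics/w4.png",im[:300,:,::-1])
E
```

```text
t 6.78 p [0.4625 0.324  0.2182] x [ 0.764 -0.439  0.473] z [ 0.407 -0.24  -0.881] F [ 0.1  -0.05  0.38] q [-1.55  0.96  1.15  1.97 -0.76  0.57 -2.18] op 0.01
t 6.98 p [0.4637 0.3245 0.2181] F [-0.22  0.04 -0.52] sd [0.28 0.48 0.1 ] M [ 0.244  0.526 -0.003] tau [ -0.43 -45.53  16.67  -8.68   0.8   -1.4   -0.07]
rot [0.001, -0.004, -0.0] xyz [-0.0067, 0.2229, 0.0171]
rot [0.001, -0.004, -0.0] xyz [-0.0512, 0.2228, 0.1146]
expect px 325.9577026979322 204.12177416482263
expect px 649.0535529443802 193.99847893741193
```

View pics/w4.png

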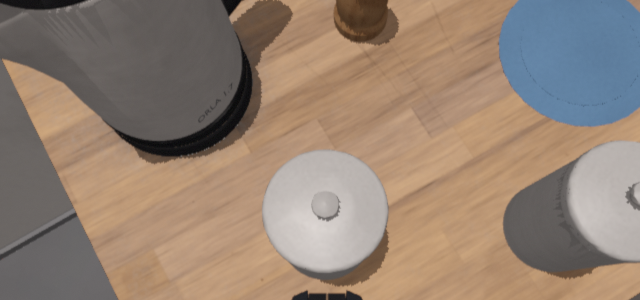

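Canister a settled back exactly in place: its knob is at (326,204), as predicted. On to b.

Emit:
{"name": "carry_out", "arguments": {"plan": [{"rot": [0, 0, 0], "xyz": [-0.007, 0.223, 0.017], "grip": 255}, {"rot": [0, 0, 0], "xyz": [-0.007, 0.223, 0.017], "grip": 255}, {"rot": [0, 0, 0], "xyz": [-0.007, 0.223, 0.017], "grip": 255}, {"rot": [0, 0, 0], "xyz": [-0.007, 0.223, 0.017], "grip": 255}, {"rot": [0, 0, 0], "xyz": [-0.007, 0.223, 0.017], "grip": 255}, {"rot": [0, 0, 0], "xyz": [-0.007, 0.223, 0.017], "grip": 255}, {"rot": [0, 0, 0], "xyz": [-0.007, 0.223, 0.017], "grip": 255}, {"rot": [0, 0, 0], "xyz": [-0.007, 0.223, 0.017], "grip": 255}]}}

```text
clock: 7.65
tool_pos: [0.3584, 0.1436, 0.2194]
eef_rot: [0.937, -0.255, 0.228, 0.073]
contact_force: [0.2, 1.1, -0.4]
opening: 0.005
finger_force: 0.0
```

```bash
python3 - <<'E'
from h import *
st()
b=np.array([.419,.093]);u=np.array([.866,-.5])
plan(([*(b-u*.068),.093],-30,28))
E
```

```text
t 7.65 p [0.3584 0.1436 0.2194] x [ 0.766 -0.444  0.464] z [ 0.39  -0.253 -0.885] F [ 0.16  1.15 -0.39] q [-1.42  0.66  0.89  2.51 -1.    0.04 -1.79] op 0.0
rot [0.025, 0.006, -0.002] xyz [-0.0501, 0.0107, 0.1168]
```

```bash
python3 - <<'E'
from h import *
b=np.array([.419,.093]);u=np.array([.5,-.866])
plan(([*(b-u*.072),.18],-60,12),([*(b-u*.068),.095],-60,12))
E
```

```text
rot [-0.154, -0.273, 0.489] xyz [-0.0047, -0.0235, 0.0415]
rot [-0.154, -0.273, 0.489] xyz [-0.0411, -0.0233, 0.1184]
```

Emit:
{"name": "carry_out", "arguments": {"plan": [{"rot": [-0.15, -0.27, 0.49], "xyz": [-0.005, -0.023, 0.041], "grip": 255}, {"rot": [-0.15, -0.27, 0.49], "xyz": [-0.005, -0.023, 0.041], "grip": 255}, {"rot": [-0.15, -0.27, 0.49], "xyz": [-0.005, -0.023, 0.041], "grip": 255}, {"rot": [-0.15, -0.27, 0.49], "xyz": [-0.005, -0.023, 0.041], "grip": 255}, {"rot": [-0.15, -0.27, 0.49], "xyz": [-0.005, -0.023, 0.041], "grip": 255}, {"rot": [-0.15, -0.27, 0.49], "xyz": [-0.041, -0.023, 0.118], "grip": 255}, {"rot": [-0.15, -0.27, 0.49], "xyz": [-0.041, -0.023, 0.118], "grip": 255}, {"rot": [-0.15, -0.27, 0.49], "xyz": [-0.041, -0.023, 0.118], "grip": 255}]}}

```text
clock: 8.32
tool_pos: [0.3866, 0.1519, 0.0981]
eef_rot: [0.861, -0.497, 0.094, 0.051]
contact_force: [0.5, -1.5, -1.2]
opening: 0.007
finger_force: 0.0
```

```bash
python3 - <<'E'
from h import *
b=np.array([.419,.093])
st();readF(8);s=r.get_state();M=R.from_quat(s["eef_rot"]).as_matrix();u=np.r_[M[:2,0],0];u/=np.linalg.norm(u);p=s["tool_pos"]
d=(b-p[:2]);print("u",u,"along",d@u[:2],"lat",d@[-u[1],u[0]])
plan(*[(p+u*f+np.array([0,0,z]),None,None) for f,z in((.012,0),(.005,.005))])
E
```

```text
t 8.32 p [0.3866 0.1519 0.0981] x [ 0.489 -0.846  0.213] z [ 0.111 -0.182 -0.977] F [ 0.53 -1.52 -1.2 ] q [-0.91  0.8   0.42  2.34 -0.98  0.1  -2.24] op 0.01
t 8.72 p [0.3849 0.1495 0.1009] F [-0.12 -0.11 -0.09] sd [0.45 0.3  1.3 ] M [ 0.209  0.23  -0.019] tau [  1.82 -41.35   6.63  -0.66   0.06  -1.12  -0.07]
u [ 0.49983906 -0.8661183   0.        ] along 0.06601180726379123 lat 0.001329744101373202
rot [0.0, 0.0, 0.0] xyz [0.0117, 0.0, 0.0026]
rot [0.0, 0.0, 0.0] xyz [0.006, -0.0, -0.0038]
```

Emit:
{"name": "carry_out", "arguments": {"plan": [{"rot": [0, 0, 0], "xyz": [0.004, 0, 0.01], "grip": 255}, {"rot": [0, 0, 0], "xyz": [0.0081, 0, 0.01], "grip": 255}, {"rot": [0, 0, 0], "xyz": [0.0105, 0, 0.0088], "grip": 255}, {"rot": [0, 0, 0], "xyz": [0.0126, 0, 0.0079], "grip": 255}, {"rot": [0, 0, 0], "xyz": [0.0145, 0, 0.0067], "grip": 255}, {"rot": [0, 0, 0], "xyz": [0.0162, 0, 0.0056], "grip": 255}, {"rot": [0, 0, 0], "xyz": [0.0198, 0, 0.0033], "grip": 255}, {"rot": [0, 0, 0], "xyz": [0.0198, 0, 0.0033], "grip": 255}]}}

```text
clock: 9.38
tool_pos: [0.3938, 0.1322, 0.1013]
eef_rot: [0.861, -0.497, 0.092, 0.053]
contact_force: [-1.4, 1.7, 1.0]
opening: 0.005
finger_force: 0.7
```

```bash
python3 - <<'E'
from h import *
import pickle
st();readF(10);s=r.get_state(); im=r.snapshot("wrist"); pickle.dump((s,im),open("w5.pkl","wb"))
E
```

```text
t 9.38 p [0.3938 0.1322 0.1013] x [ 0.489 -0.846  0.211] z [ 0.107 -0.182 -0.977] F [-1.42  1.73  0.98] q [-0.85  0.79  0.41  2.34 -0.96  0.1  -2.21] op 0.01
t 9.88 p [0.3933 0.1327 0.1006] F [-1.32  1.14  0.76] sd [0.69 0.46 0.72] M [ 0.473  0.41  -0.005] tau [  0.65 -40.06   6.58  -0.99   0.08  -1.11   0.  ]
```

Emit:
{"name": "carry_out", "arguments": {"plan": [{"rot": [0, 0, 0], "xyz": [-0.0071, 0, 0.0046], "grip": 255}, {"rot": [0, 0, 0], "xyz": [-0.0168, 0, 0.0066], "grip": 255}, {"rot": [0, 0, 0], "xyz": [-0.0185, 0, 0.0144], "grip": 255}, {"rot": [0, 0, 0], "xyz": [-0.0117, 0, 0.0159], "grip": 255}, {"rot": [0, 0, 0], "xyz": [-0.0081, 0, 0.0136], "grip": 255}, {"rot": [0, 0, 0], "xyz": [-0.0055, 0, 0.012], "grip": 255}, {"rot": [0, 0, 0], "xyz": [-0.0015, 0, 0.0093], "grip": 255}, {"rot": [0, 0, 0], "xyz": [0.0014, 0, 0.0075], "grip": 255}]}}

```text
clock: 10.6
tool_pos: [0.3952, 0.1292, 0.0943]
eef_rot: [0.861, -0.497, 0.092, 0.053]
contact_force: [0.1, 0.1, 0.3]
opening: 0.009
finger_force: 0.3
```

```bash
python3 - <<'E'
from h import *
import pickle
st();readF(10);s=r.get_state(); im=r.snapshot("wrist"); pickle.dump((s,im),open("w6.pkl","wb")); cv2.imwrite("pics/w6.png",im[60:460,100:620,::-1])
E
```

```text
t 10.6 p [0.3952 0.1292 0.0943] x [ 0.488 -0.847  0.211] z [ 0.106 -0.183 -0.977] F [0.14 0.05 0.29] q [-0.82  0.8   0.38  2.34 -0.99  0.06 -2.18] op 0.01
t 11.1 p [0.3948 0.1302 0.0936] F [-0.25  0.72 -0.17] sd [0.32 0.3  0.34] M [0.373 0.317 0.011] tau [ 2.800e-01 -4.083e+01  6.000e+00 -5.100e-01  4.000e-02 -9.000e-01
 -0.000e+00]
```

View pics/w6.png

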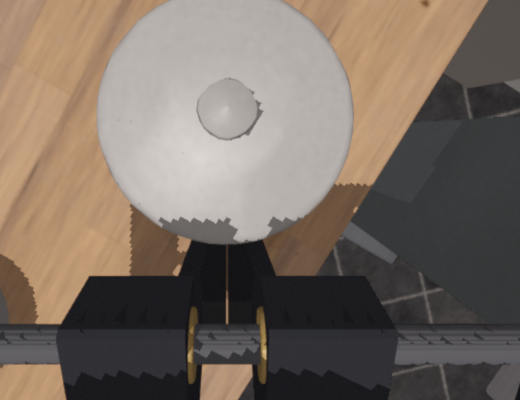

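The crop shows the fingertips on canister b's wall, with the knob at full-image (328,168).

```bash
python3 - <<'E'
from h import *
import pickle
s,im=pickle.load(open("w6.pkl","rb"));print(wpx(s,328,168,.13))
s,im5=pickle.load(open("w5.pkl","rb"))
t=cv2.cvtColor(im[125:210,290:365],cv2.COLOR_RGB2GRAY);x=cv2.matchTemplate(cv2.cvtColor(im5,cv2.COLOR_RGB2GRAY),t,5);l=cv2.minMaxLoc(x)[1:4:2];print(l,wpx(s,328+l[1][0]-290,168+l[1][1]-125,.13))
E
```

```text
[0.42388305 0.07940129 0.13      ]
(0.793144941329956, (280, 133)) [0.4240491  0.08550385 0.13      ]
```

Emit:
{"name": "carry_out", "arguments": {"plan": [{"rot": [0, 0, 0], "xyz": [-0.006, 0, 0.0038], "grip": 255}, {"rot": [0, 0, 0], "xyz": [-0.0119, 0, 0.0077], "grip": 255}, {"rot": [0, 0, 0], "xyz": [-0.0266, 0, 0.0044], "grip": 255}, {"rot": [0, 0, 0], "xyz": [-0.018, 0, -0.036], "grip": 255}, {"rot": [0, 0, 0], "xyz": [-0.01, 0, -0.078], "grip": 255}, {"rot": [0, 0, 0], "xyz": [0.001, 0, -0.123], "grip": 255}, {"rot": [0, 0, 0], "xyz": [0.008, 0, -0.15], "grip": 255}, {"rot": [0, 0, 0], "xyz": [0.008, 0, -0.15], "grip": 255}]}}

```text
clock: 11.82
tool_pos: [0.3853, 0.1503, 0.2466]
eef_rot: [0.861, -0.497, 0.095, 0.05]
contact_force: [0.8, 0.0, -0.1]
opening: 0.002
finger_force: 0.0
```

```bash
python3 - <<'E'
from h import *
import pickle
st();readF(3); s=r.get_state(); im=r.snapshot("wrist"); pickle.dump((s,im),open("w7.pkl","wb"))
# lid b in this picture: knob by template
p=r.camera_params("wrist");H=p["hand_eye"];M=R.from_quat(s["eef_rot"]).as_matrix()
c=np.linalg.inv(H)@np.r_[M.T@(np.array((.420,.0935,.126))-s["tool_pos"]),1]; e=(p["fx"]*c[0]/c[2]+p["cx"],p["fy"]*c[1]/c[2]+p["cy"]);print("expect px",e)
x,y=map(int,e);cv2.imwrite("pics/w7.png",cv2.resize(im[max(0,y-80):y+80,x-100:x+100,::-1],None,fx=3,fy=3));print(max(0,y-80),x-100)
plan(([.36,.05,.26],-20,0),([.38,-.12,.26],20,0),([.42,-.31,.24],64,25))
E
```

```text
t 11.82 p [0.3853 0.1503 0.2466] x [ 0.487 -0.847  0.213] z [ 0.113 -0.181 -0.977] F [ 0.8   0.03 -0.13] q [-1.28  0.65  1.07  2.22 -0.64  0.62 -2.41] op 0.0
t 11.97 p [0.3829 0.1513 0.242 ] F [ 0.02  0.03 -0.06] sd [0.25 0.2  0.2 ] M [0.251 0.194 0.014] tau [ -0.56 -33.14  10.09  -9.35   0.61  -0.41  -0.12]
expect px (np.float64(322.7202209166411), np.float64(165.4950952109926))
85 222
rot [0.074, -0.203, -0.693] xyz [0.0785, 0.07, -0.0023]
rot [0.148, -0.176, -1.389] xyz [0.2321, 0.138, 0.0307]
rot [0.69, 0.13, -2.052] xyz [0.4081, 0.1987, 0.0891]
```

View pics/w7.png

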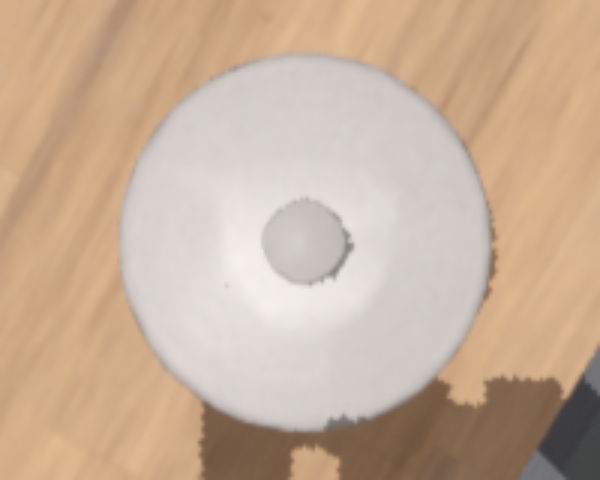

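Canister b's knob is at (323,165), within 1 px of the prediction, so b stands where it was. Moving on to c.

Emit:
{"name": "carry_out", "arguments": {"plan": [{"rot": [0.04, -0.1, -0.35], "xyz": [0.04, 0.035, 0], "grip": 255}, {"rot": [0.074, -0.2, -0.69], "xyz": [0.078, 0.07, 0], "grip": 255}, {"rot": [0.074, -0.2, -0.69], "xyz": [0.078, 0.07, 0], "grip": 255}, {"rot": [0.074, -0.2, -0.69], "xyz": [0.078, 0.07, 0], "grip": 255}, {"rot": [0.15, -0.18, -1.39], "xyz": [0.232, 0.138, 0.03], "grip": 255}, {"rot": [0.15, -0.18, -1.39], "xyz": [0.232, 0.138, 0.03], "grip": 255}, {"rot": [0.15, -0.18, -1.39], "xyz": [0.232, 0.138, 0.03], "grip": 255}, {"rot": [0.15, -0.18, -1.39], "xyz": [0.232, 0.138, 0.03], "grip": 255}]}}

```text
clock: 12.68
tool_pos: [0.377, -0.0981, 0.2598]
eef_rot: [0.998, -0.058, 0.014, 0.007]
contact_force: [0.8, 0.8, 0.1]
opening: 0.005
finger_force: 0.0
```

```bash
python3 - <<'E'
from h import *
st();plan(([.42,-.31,.24],64,25))
E
```

```text
t 12.68 p [ 0.377  -0.0981  0.2598] x [ 0.993 -0.115  0.028] z [ 0.026 -0.016 -1.   ] F [0.85 0.79 0.15] q [-0.25  0.39  0.54  2.24 -0.36  0.56 -1.13] op 0.01
rot [0.297, 0.363, -1.205] xyz [0.0665, 0.2053, 0.0244]
```

Emit:
{"name": "carry_out", "arguments": {"plan": [{"rot": [0.3, 0.36, -1.2], "xyz": [0.066, 0.205, 0.024], "grip": 255}, {"rot": [0.3, 0.36, -1.2], "xyz": [0.066, 0.205, 0.024], "grip": 255}, {"rot": [0.3, 0.36, -1.2], "xyz": [0.066, 0.205, 0.024], "grip": 255}, {"rot": [0.3, 0.36, -1.2], "xyz": [0.066, 0.205, 0.024], "grip": 255}, {"rot": [0.3, 0.36, -1.2], "xyz": [0.066, 0.205, 0.024], "grip": 255}, {"rot": [0.3, 0.36, -1.2], "xyz": [0.066, 0.205, 0.024], "grip": 255}, {"rot": [0.3, 0.36, -1.2], "xyz": [0.066, 0.205, 0.024], "grip": 255}, {"rot": [0.3, 0.36, -1.2], "xyz": [0.066, 0.205, 0.024], "grip": 255}]}}

```text
clock: 13.35
tool_pos: [0.4181, -0.313, 0.2402]
eef_rot: [0.927, 0.341, 0.135, -0.079]
contact_force: [-0.4, -0.6, -0.1]
opening: 0.008
finger_force: 0.0
```

```bash
python3 - <<'E'
from h import *
st();plan(([.42,-.31,.24],64,30));plan(([.43,-.31,.14],64,30))
E
```

```text
t 13.35 p [ 0.4181 -0.313   0.2402] x [0.73  0.611 0.304] z [ 0.196  0.239 -0.951] F [-0.44 -0.58 -0.08] q [ 0.78  0.58 -0.05  1.88 -0.43  0.75  0.2 ] op 0.01
rot [0.114, 0.2, -0.391] xyz [0.0031, -0.001, 0.0013]
rot [0.114, 0.2, -0.391] xyz [-0.02, 0.0109, 0.0984]
```

Emit:
{"name": "carry_out", "arguments": {"plan": [{"rot": [0.11, 0.2, -0.39], "xyz": [0, 0, 0], "grip": 255}, {"rot": [0.11, 0.2, -0.39], "xyz": [0, 0, 0], "grip": 255}, {"rot": [0.11, 0.2, -0.39], "xyz": [0, 0, 0], "grip": 255}, {"rot": [0.11, 0.2, -0.39], "xyz": [0, 0, 0], "grip": 255}, {"rot": [0.11, 0.2, -0.39], "xyz": [0, 0, 0], "grip": 255}]}}

```text
clock: 13.77
tool_pos: [0.418, -0.3106, 0.2399]
eef_rot: [0.82, 0.51, 0.22, -0.137]
contact_force: [0.5, -0.2, -0.1]
opening: 0.004
finger_force: 0.0
```

```bash
python3 - <<'E'
from h import *
import pickle
st(); s=r.get_state(); im=r.snapshot("wrist"); pickle.dump((s,im),open("w8.pkl","wb")); cv2.imwrite("pics/w8.png",im[:,:,::-1])
E
```

```text
t 13.77 p [ 0.418  -0.3106  0.2399] x [0.382 0.777 0.501] z [ 0.222  0.449 -0.866] F [ 0.46 -0.22 -0.14] q [ 0.99  0.68 -0.25  1.77 -0.43  0.93  0.62] op 0.0
```

View pics/w8.png

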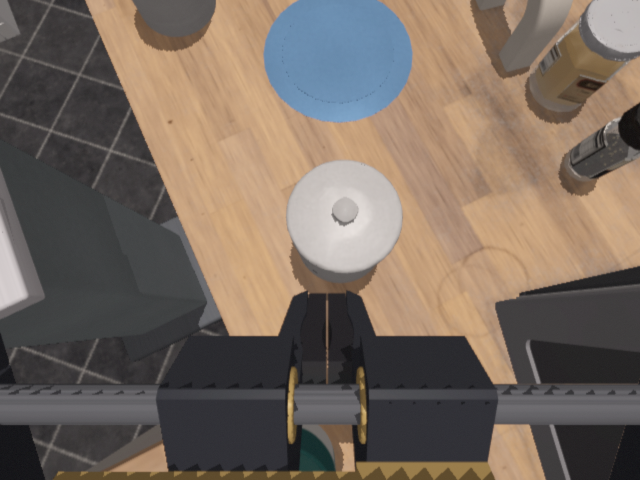

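The knob of c is at (345,208), the trivet centre is near (339,56), and the mug lies well behind the hand at (315,450).

```bash
python3 - <<'E'
from h import *
import pickle
s,im=pickle.load(open("w8.pkl","rb"))
c=wpx(s,345,208,.126);print("c",c,"edge checks",wpx(s,340,121,.0))
h=cv2.cvtColor(im,cv2.COLOR_RGB2HSV); m=cv2.inRange(h,(100,90,80),(120,255,255))
ct=max(cv2.findContours(m,0,1)[0],key=cv2.contourArea)[:,0]; P=np.array([wpx(s,u,v,.001)[:2] for u,v in ct if v>3])
A=np.c_[2*P,np.ones(len(P))];x=np.linalg.lstsq(A,(P**2).sum(1),rcond=None)[0];print("trivet",x[:2],np.sqrt(x[2]+x[:2]@x[:2]))
t=x[:2];u=t-c[:2];d=np.linalg.norm(u);u/=d;az=np.degrees(np.arctan2(*u[::-1]));print("az",az,"dist",d)
plan(([*(c[:2]-u*.08),.15],az,30),([*(c[:2]-u*.068),.087],az,30))
E
```

```text
c [ 0.46463687 -0.24839005  0.126     ] edge checks [ 0.52592701 -0.12730124  0.        ]
trivet [ 0.56156323 -0.04992738] 0.08454806929568029
az 63.96976986163107 dist 0.2208668181887548
rot [0.002, 0.001, -0.004] xyz [-0.0493, 0.0147, 0.0761]
rot [0.002, 0.001, -0.004] xyz [-0.0704, 0.0147, 0.1366]
```

Emit:
{"name": "carry_out", "arguments": {"plan": [{"rot": [0, 0, 0], "xyz": [-0.025, 0.0147, 0.038], "grip": 255}, {"rot": [0, 0, 0], "xyz": [-0.049, 0.0147, 0.076], "grip": 255}, {"rot": [0, 0, 0], "xyz": [-0.049, 0.0147, 0.076], "grip": 255}, {"rot": [0, 0, 0], "xyz": [-0.0704, 0.0147, 0.1366], "grip": 255}, {"rot": [0, 0, 0], "xyz": [-0.0704, 0.0147, 0.1366], "grip": 255}, {"rot": [0, 0, 0], "xyz": [-0.0704, 0.0147, 0.1366], "grip": 255}, {"rot": [0, 0, 0], "xyz": [-0.0704, 0.0147, 0.1366], "grip": 255}]}}

```text
clock: 14.4
tool_pos: [0.4356, -0.3085, 0.0892]
eef_rot: [0.82, 0.512, 0.219, -0.136]
contact_force: [0.6, -0.5, 0.3]
opening: 0.006
finger_force: 0.0
```

```bash
python3 - <<'E'
from h import *
st();readF(8);p=r.get_state()["tool_pos"];u=np.array([.439,.8985]);d=np.array([.4646,-.2484])-p[:2];print(d@u,d@[-u[1],u[0]])
E
```

```text
t 14.4 p [ 0.4356 -0.3085  0.0892] x [0.381 0.779 0.498] z [ 0.219  0.448 -0.867] F [ 0.6  -0.47  0.29] q [ 0.98  0.93 -0.28  1.82 -0.45  0.64  0.72] op 0.01
t 14.8 p [ 0.436  -0.3104  0.0896] F [ 0.09 -0.01 -0.04] sd [0.52 0.45 0.51] M [-0.487  0.309 -0.016] tau [-1.000e-01 -5.295e+01 -4.180e+00 -7.080e+00 -8.800e-01  1.310e+00
 -1.000e-02]
0.06824652181942584 0.0014780793202446383
```

Emit:
{"name": "carry_out", "arguments": {"plan": [{"rot": [0, 0, 0], "xyz": [0.008, 0, 0.005], "grip": 255}, {"rot": [0, 0, 0], "xyz": [0.0121, 0, 0.007], "grip": 255}, {"rot": [0, 0, 0], "xyz": [0.0149, 0, 0.0063], "grip": 255}, {"rot": [0, 0, 0], "xyz": [0.0176, 0, 0.0055], "grip": 255}, {"rot": [0, 0, 0], "xyz": [0.0203, 0, 0.0048], "grip": 255}, {"rot": [0, 0, 0], "xyz": [0.0231, 0, 0.0041], "grip": 255}, {"rot": [0, 0, 0], "xyz": [0.0231, 0, 0.0041], "grip": 255}]}}

```text
clock: 15.38
tool_pos: [0.4456, -0.2897, 0.097]
eef_rot: [0.82, 0.512, 0.219, -0.135]
contact_force: [-1.7, -1.5, -1.0]
opening: 0.009
finger_force: 1.2
```

```bash
python3 - <<'E'
from h import *
import pickle
st();readF(10);s=r.get_state(); im=r.snapshot("wrist"); pickle.dump((s,im),open("w9.pkl","wb"))
E
```

```text
t 15.38 p [ 0.4456 -0.2897  0.097 ] x [0.38  0.78  0.497] z [ 0.22   0.445 -0.868] F [-1.68 -1.48 -0.96] q [ 0.95  0.91 -0.3   1.84 -0.47  0.62  0.7 ] op 0.01
t 15.88 p [ 0.4453 -0.2902  0.0965] F [-0.93 -2.21 -1.41] sd [0.47 0.38 0.28] M [-1.015  0.568  0.026] tau [-1.380e+00 -5.311e+01 -5.750e+00 -6.690e+00 -1.290e+00  1.860e+00
 -3.000e-02]
```

c is clearly the full one, at about 0.87 kg against roughly 0.42 kg for a and 0.25 kg for b. I'll let it settle, back off and part the fingers to cradle it low down.

Emit:
{"name": "carry_out", "arguments": {"plan": [{"rot": [0, 0, 0], "xyz": [-0.0041, 0, 0.0011], "grip": 255}, {"rot": [0, 0, 0], "xyz": [-0.0082, 0, 0.0022], "grip": 255}, {"rot": [0, 0, 0], "xyz": [-0.018, 0, -0.004], "grip": 255}, {"rot": [0, 0, 0], "xyz": [-0.0333, 0, -0.0123], "grip": 255}, {"rot": [0, 0, 0], "xyz": [-0.0333, 0, -0.0123], "grip": 139}, {"rot": [0, 0, 0], "xyz": [-0.0333, 0, -0.0123], "grip": 139}, {"rot": [0, 0, 0], "xyz": [-0.0333, 0, -0.0123], "grip": 139}, {"rot": [0, 0, 0], "xyz": [-0.0333, 0, -0.0123], "grip": 139}]}}

```text
clock: 16.6
tool_pos: [0.4306, -0.3199, 0.091]
eef_rot: [0.819, 0.512, 0.219, -0.136]
contact_force: [0.4, 0.6, 0.0]
opening: 0.285
finger_force: 0.0
```

```bash
python3 - <<'E'
from h import *
st(); c=np.array([.4646,-.2484]);t=np.array([.5615,-.05]);u=t-c;u/=np.linalg.norm(u)
s=r.get_state(); im=r.snapshot("wrist"); cv2.imwrite("pics/w10.png",im[:,:,::-1])
p=r.camera_params("wrist");H=p["hand_eye"];M=R.from_quat(s["eef_rot"]).as_matrix()
k=np.linalg.inv(H)@np.r_[M.T@(np.array((*c,.126))-s["tool_pos"]),1]; print("expect px",p["fx"]*k[0]/k[2]+p["cx"],p["fy"]*k[1]/k[2]+p["cy"])
plan(([*(c-u*.085),.031],64,38),([*(c-u*.060),.031],64,38))
E
```

```text
t 16.6 p [ 0.4306 -0.3199  0.091 ] x [0.379 0.78  0.498] z [ 0.22   0.447 -0.867] F [0.41 0.55 0.04] q [ 0.99  0.93 -0.28  1.8  -0.44  0.67  0.73] op 0.28
expect px 323.3116290745126 94.71328713580476
rot [0.002, 0.142, 0.002] xyz [-0.0348, -0.001, 0.0492]
rot [0.002, 0.142, 0.002] xyz [-0.0131, -0.001, 0.0616]
```

View pics/w10.png

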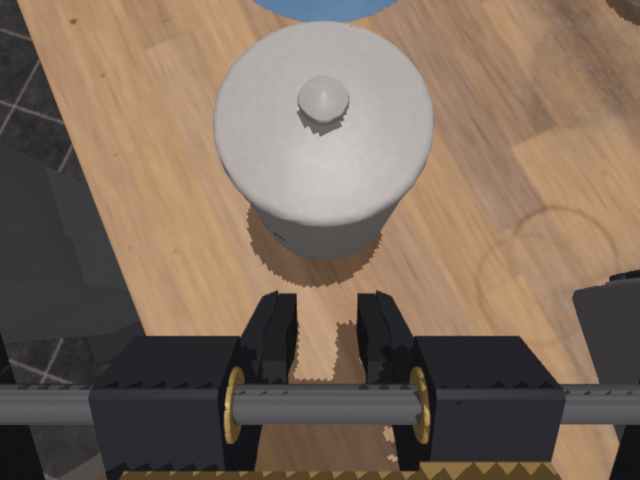

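The knob of c is at (323,98), where expected, and the fingers are parted evenly about the canister. Lowering behind it.

Emit:
{"name": "carry_out", "arguments": {"plan": [{"rot": [0, 0.07, 0], "xyz": [-0.017, -0.001, 0.025], "grip": 139}, {"rot": [0, 0.14, 0], "xyz": [-0.035, -0.001, 0.049], "grip": 139}, {"rot": [0, 0.14, 0], "xyz": [-0.035, -0.001, 0.049], "grip": 139}, {"rot": [0, 0.14, 0], "xyz": [-0.035, -0.001, 0.049], "grip": 139}, {"rot": [0, 0.14, 0], "xyz": [-0.035, -0.001, 0.049], "grip": 139}, {"rot": [0, 0.14, 0], "xyz": [-0.024, -0.001, 0.055], "grip": 139}, {"rot": [0, 0.14, 0], "xyz": [-0.013, -0.001, 0.0616], "grip": 139}, {"rot": [0, 0.14, 0], "xyz": [-0.013, -0.001, 0.0616], "grip": 139}]}}

```text
clock: 17.32
tool_pos: [0.4409, -0.2997, 0.0349]
eef_rot: [0.8, 0.504, 0.277, -0.17]
contact_force: [-0.5, 1.2, -0.4]
opening: 0.455
finger_force: 0.0
```

```bash
python3 - <<'E'
from h import *
st(); readF(3);t=np.array([.5615,-.05]);u=np.array([.439,.8985])
p=r.get_state()["tool_pos"];d=t-p[:2];print("to go to 47mm",d@u-.0474,"lat",d@[-u[1],u[0]])
plan(([*(t-u*.0474),.033],64,38),([*(p[:2]+u*.08),.033],64,38))
E
```

```text
t 17.32 p [ 0.4409 -0.2997  0.0349] x [0.338 0.713 0.614] z [ 0.271  0.551 -0.789] F [-0.49  1.21 -0.38] q [ 1.07  1.08 -0.37  1.77 -0.48  0.65  0.83] op 0.45
t 17.47 p [ 0.4387 -0.3041  0.0326] F [-0.45 -0.09 -0.11] sd [0.84 0.21 0.48] M [-0.574  0.347 -0.031] tau [-7.00e-01 -5.59e+01 -6.69e+00 -4.65e+00 -1.05e+00  1.79e+00 -2.00e-02]
to go to 47mm 0.2348028265671982 lat 0.0011960190360898522
rot [0.004, 0.006, 0.004] xyz [0.1861, -0.0009, 0.1432]
rot [0.004, 0.006, 0.004] xyz [0.0636, 0.0001, 0.0486]
```

Emit:
{"name": "carry_out", "arguments": {"plan": [{"rot": [0, 0, 0], "xyz": [0.006, 0, 0.005], "grip": 139}, {"rot": [0, 0, 0], "xyz": [0.012, 0, 0.0092], "grip": 139}, {"rot": [0, 0, 0], "xyz": [0.018, 0, 0.0138], "grip": 139}, {"rot": [0, 0, 0], "xyz": [0.026, 0, 0.02], "grip": 139}, {"rot": [0, 0, 0], "xyz": [0.034, 0, 0.026], "grip": 139}, {"rot": [0, 0, 0], "xyz": [0.042, 0, 0.0322], "grip": 139}, {"rot": [0, 0, 0], "xyz": [0.05, 0, 0.0384], "grip": 139}, {"rot": [0, 0, 0], "xyz": [0.056, 0, 0.043], "grip": 139}]}}

```text
clock: 18.13
tool_pos: [0.4689, -0.2429, 0.0306]
eef_rot: [0.804, 0.501, 0.274, -0.168]
contact_force: [-1.7, -6.7, 2.7]
opening: 0.454
finger_force: 3.8
```

```bash
cat > chk.py <<'E'
from h import *
import sys
st(); im0=None;s=r.get_state(); im=r.snapshot("wrist"); top=r.snapshot("top")
cv2.imwrite(sys.argv[1],im[:,:,::-1]); readF(3)
t=np.array([.5615,-.05]);u=np.array([.439,.8985]);p=r.get_state()["tool_pos"];d=t-p[:2];print("to go",d@u-.0474,"lat",d@[-u[1],u[0]])
plan(([*(t-u*.0474),.033],64,38))
# lid: bright low-saturation blob in the wrist view -> circle fit of its rim at z~.112
h=cv2.cvtColor(im,cv2.COLOR_RGB2HSV); m=cv2.inRange(h,(0,0,130),(180,30,255)); m[290:]=0
m=cv2.morphologyEx(m,cv2.MORPH_OPEN,np.ones((7,7)))
k,l,S,C=cv2.connectedComponentsWithStats(m); i=1+S[1:,4].argmax()
pts=np.argwhere(l==i)[:,::-1].astype(np.float32); (e)=cv2.minEnclosingCircle(pts); print("lid blob",S[i],C[i],e,"->",wpx(s,*C[i],.114))
h=cv2.cvtColor(top,cv2.COLOR_RGB2HSV); m=cv2.inRange(h,(0,0,130),(180,30,255)); m[:200]=0; m[330:]=0
k,l,S,C=cv2.connectedComponentsWithStats(m)
for i in range(1,k):
    if 500<S[i,4]<2500: print("top lid",S[i],px2w("top",*C[i],.114).round(4))
E
python3 chk.py pics/s1.png
```

```text
t 18.13 p [ 0.4689 -0.2429  0.0306] x [0.348 0.713 0.609] z [ 0.273  0.544 -0.793] F [-1.72 -6.69  2.68] q [ 1.    1.08 -0.42  1.85 -0.54  0.51  0.8 ] op 0.45
t 18.38 p [ 0.4691 -0.2408  0.031 ] F [ 0.46 -1.92 -0.95] sd [0.28 0.45 0.34] M [-0.993  0.291 -0.226] tau [-9.200e-01 -5.422e+01 -7.920e+00 -2.410e+00 -8.000e-01  2.430e+00
  2.000e-02]
to go 0.16459607556450156 lat 0.0007385911156160574
rot [0.004, 0.004, 0.0] xyz [0.1313, -0.0009, 0.0992]
lid blob [  157     0   343   264 72352] [328.44506026 124.89104655] ((328.0760498046875, 121.36925506591797), 171.39010620117188) -> [ 0.48475741 -0.21218059  0.114     ]
top lid [168 228  35  35 980] [0.5224 0.2843 0.114 ]
top lid [ 361  242   36   36 1021] [ 0.4883 -0.2022  0.114 ]
top lid [ 244  269   36   37 1023] [0.418  0.0892 0.114 ]
```

Emit:
{"name": "carry_out", "arguments": {"plan": [{"rot": [0, 0, 0], "xyz": [0.008, 0, 0.006], "grip": 139}, {"rot": [0, 0, 0], "xyz": [0.016, 0, 0.0121], "grip": 139}, {"rot": [0, 0, 0], "xyz": [0.024, 0, 0.0181], "grip": 139}, {"rot": [0, 0, 0], "xyz": [0.032, 0, 0.0242], "grip": 139}, {"rot": [0, 0, 0], "xyz": [0.04, 0, 0.0302], "grip": 139}, {"rot": [0, 0, 0], "xyz": [0.048, 0, 0.0363], "grip": 139}, {"rot": [0, 0, 0], "xyz": [0.056, 0, 0.0423], "grip": 139}, {"rot": [0, 0, 0], "xyz": [0.06, 0, 0.0453], "grip": 139}]}}

```text
clock: 19.05
tool_pos: [0.5014, -0.1731, 0.0315]
eef_rot: [0.803, 0.501, 0.275, -0.17]
contact_force: [-3.1, -4.7, -1.6]
opening: 0.461
finger_force: 2.9
```

```bash
python3 chk.py pics/s2.png
```

```text
t 19.05 p [ 0.5014 -0.1731  0.0315] x [0.347 0.711 0.612] z [ 0.271  0.549 -0.791] F [-3.08 -4.71 -1.6 ] q [ 0.91  1.09 -0.49  1.92 -0.61  0.38  0.77] op 0.46
t 19.3 p [ 0.5014 -0.1729  0.0319] F [-0.35 -1.94 -2.43] sd [0.16 0.16 0.24] M [-1.149  0.589 -0.042] tau [ -1.46 -53.61 -10.    -2.4   -0.89   2.4   -0.  ]
to go 0.089443070825618 lat -7.227890902473679e-05
rot [0.002, 0.003, 0.0] xyz [0.0713, 0.0, 0.054]
lid blob [  154     0   348   272 75670] [327.95210784 128.80685873] ((327.5273742675781, 125.0), 173.76072692871094) -> [ 0.5169489  -0.14301558  0.114     ]
top lid [168 228  35  35 980] [0.5224 0.2843 0.114 ]
top lid [ 334  228   37   37 1019] [ 0.5199 -0.1359  0.114 ]
top lid [ 244  269   36   37 1025] [0.418  0.0891 0.114 ]
```

Emit:
{"name": "carry_out", "arguments": {"plan": [{"rot": [0, 0, 0], "xyz": [0.006, 0, 0.0045], "grip": 139}, {"rot": [0, 0, 0], "xyz": [0.013, 0, 0.0098], "grip": 139}, {"rot": [0, 0, 0], "xyz": [0.02, 0, 0.015], "grip": 139}, {"rot": [0, 0, 0], "xyz": [0.027, 0, 0.0202], "grip": 139}, {"rot": [0, 0, 0], "xyz": [0.034, 0, 0.0255], "grip": 139}, {"rot": [0, 0, 0], "xyz": [0.041, 0, 0.0307], "grip": 139}, {"rot": [0, 0, 0], "xyz": [0.048, 0, 0.036], "grip": 139}, {"rot": [0, 0, 0], "xyz": [0.052, 0, 0.039], "grip": 139}]}}

```text
clock: 19.97
tool_pos: [0.5306, -0.1154, 0.0333]
eef_rot: [0.803, 0.501, 0.275, -0.17]
contact_force: [-2.6, -5.9, -0.1]
opening: 0.456
finger_force: 3.9
```

```bash
python3 chk.py pics/s3.png
```

```text
t 19.97 p [ 0.5306 -0.1154  0.0333] x [0.347 0.711 0.612] z [ 0.272  0.548 -0.791] F [-2.6  -5.89 -0.09] q [ 0.83  1.1  -0.56  1.96 -0.67  0.27  0.74] op 0.46
t 20.22 p [ 0.5306 -0.1145  0.0334] F [ 0.16 -1.59 -0.62] sd [0.18 0.52 0.39] M [-0.957  0.29  -0.205] tau [-1.180e+00 -5.208e+01 -1.014e+01 -1.480e+00 -4.900e-01  2.280e+00
  1.000e-02]
to go 0.02410070302056684 lat 0.0005604280646569243
rot [0.003, 0.003, 0.001] xyz [0.0188, -0.0006, 0.0151]
lid blob [  157     0   344   263 71906] [328.65568937 124.49934637] ((328.5, 119.5), 171.76303100585938) -> [ 0.54733622 -0.0831904   0.114     ]
top lid [ 311  217   36   36 1023] [ 0.5504 -0.0766  0.114 ]
top lid [168 228  35  36 982] [0.5224 0.2843 0.114 ]
top lid [ 244  269   36   37 1027] [0.418 0.089 0.114]
```

Emit:
{"name": "carry_out", "arguments": {"plan": [{"rot": [0, 0, 0], "xyz": [0.004, 0, 0.003], "grip": 139}, {"rot": [0, 0, 0], "xyz": [0.009, 0, 0.0068], "grip": 139}, {"rot": [0, 0, 0], "xyz": [0.013, 0, 0.01], "grip": 139}, {"rot": [0, 0, 0], "xyz": [0.017, 0, 0.013], "grip": 139}, {"rot": [0, 0, 0], "xyz": [0.0195, 0, 0.015], "grip": 139}, {"rot": [0, 0, 0], "xyz": [0.0195, 0, 0.015], "grip": 139}]}}

```text
clock: 20.72
tool_pos: [0.5411, -0.0932, 0.0332]
eef_rot: [0.803, 0.501, 0.275, -0.17]
contact_force: [-1.5, -5.6, 1.3]
opening: 0.455
finger_force: 3.1
```

```bash
python3 chk.py pics/s4.png
```

```text
t 20.72 p [ 0.5411 -0.0932  0.0332] x [0.347 0.711 0.612] z [ 0.272  0.548 -0.791] F [-1.45 -5.63  1.27] q [ 0.8   1.1  -0.58  1.97 -0.69  0.23  0.72] op 0.46
t 20.97 p [ 0.5411 -0.0933  0.0332] F [-1.18 -4.97  1.94] sd [0.14 0.04 0.75] M [-1.213  0.523 -0.14 ] tau [-2.890e+00 -5.072e+01 -1.160e+01 -1.520e+00 -5.300e-01  2.470e+00
  1.000e-02]
to go 0.0004736713900104425 lat 0.0006746878276735127
rot [0.004, 0.004, -0.0] xyz [0.0003, -0.0007, 0.0004]
lid blob [  157     0   344   262 72038] [328.74314945 124.23334907] ((328.5, 118.0), 171.79139709472656) -> [ 0.55790164 -0.06100856  0.114     ]
top lid [ 303  213   36   36 1009] [ 0.5603 -0.0558  0.114 ]
top lid [464 213 132  34 509] [ 0.5641 -0.5685  0.114 ]
top lid [168 228  35  36 985] [0.5223 0.2842 0.114 ]
top lid [ 244  269   36   37 1026] [0.418  0.0891 0.114 ]
```

Emit:
{"name": "carry_out", "arguments": {"plan": [{"rot": [0, 0, 0], "xyz": [-0.004, 0, -0.003], "grip": 139}, {"rot": [0, 0, 0], "xyz": [-0.012, 0, -0.009], "grip": 139}, {"rot": [0, 0, 0], "xyz": [-0.03, 0, -0.023], "grip": 139}, {"rot": [0, 0, 0], "xyz": [-0.06, 0, -0.046], "grip": 139}, {"rot": [0, 0, 0], "xyz": [-0.06, 0, -0.046], "grip": 139}, {"rot": [0, 0, 0], "xyz": [-0.035, 0, -0.08], "grip": 139}, {"rot": [0, 0, 0], "xyz": [-0.01, 0, -0.11], "grip": 139}, {"rot": [0, 0, 0], "xyz": [0.015, 0, -0.145], "grip": 139}]}}

```text
clock: 21.63
tool_pos: [0.5056, -0.16, 0.1562]
eef_rot: [0.802, 0.501, 0.275, -0.173]
contact_force: [0.5, -0.1, 0.9]
opening: 0.455
finger_force: 0.0
```

```bash
python3 chk.py pics/s5.png; python3 - <<'E'
from h import *
import pickle
s=r.get_state(); im=r.snapshot("wrist"); h=cv2.cvtColor(im,cv2.COLOR_RGB2HSV); m=cv2.inRange(h,(100,90,80),(120,255,255))
ct=max(cv2.findContours(m,0,1)[0],key=cv2.contourArea); hull=cv2.convexHull(ct)[:,0]; print("trivet px box",cv2.boundingRect(ct))
# outline points on the left/right/back, circle fit at z=.001 with radius free
P=np.array([wpx(s,u,v,.001)[:2] for u,v in hull if v>3]);f=lambda x:np.linalg.norm(P-x[:2],axis=1)-.087
from scipy.optimize import least_squares
o=least_squares(f,[.56,-.05],loss="soft_l1",f_scale=.002);print("trivet",o.x,np.abs(f(o.x)).max(),len(P))
# knob template from the earlier picture of c scaled search not needed: knob blob by Hough near lid
g=cv2.medianBlur(cv2.cvtColor(im,cv2.COLOR_RGB2GRAY),3);C=cv2.HoughCircles(g,3,1,60,param1=80,param2=18,minRadius=35,maxRadius=75)
print(C)
if C is not None:
    for x,y,q in C[0][:4]: print(wpx(s,x,y,.118),q)
E
```

```text
t 21.63 p [ 0.5056 -0.16    0.1562] x [0.347 0.708 0.615] z [ 0.268  0.554 -0.788] F [ 0.51 -0.11  0.87] q [ 0.87  0.85 -0.46  1.93 -0.62  0.57  0.64] op 0.45
t 21.88 p [ 0.5064 -0.1613  0.1555] F [-0.09  0.24 -0.21] sd [0.44 0.19 0.35] M [-0.593  0.338  0.015] tau [-2.900e-01 -5.149e+01 -6.860e+00 -7.780e+00 -1.120e+00  1.580e+00
 -5.000e-02]
to go 0.07676731318075307 lat -0.0007085410393496641
rot [0.002, 0.003, 0.001] xyz [-0.0144, 0.0005, 0.1438]
lid blob [  260    69   144   125 13855] [331.59877301 131.2262721 ] ((331.5, 132.5), 72.2669677734375) -> [ 0.56030611 -0.0562073   0.114     ]
top lid [ 303  213   36   36 1009] [ 0.5603 -0.0558  0.114 ]
top lid [464 213 132  34 510] [ 0.5639 -0.5695  0.114 ]
top lid [168 228  35  36 984] [0.5223 0.2842 0.114 ]
top lid [ 244  269   36   37 1026] [0.418  0.0891 0.114 ]
trivet px box (231, 144, 192, 148)
trivet [ 0.56237834 -0.04893004] 0.0027865843976173366 43
[[[316.5 128.5  58.4]
  [327.5 188.5  56.7]
  [531.5 132.5  74.4]
  [626.5 232.5  46.3]
  [111.5 139.5  52.8]
  [250.5 402.5  74.4]
  [428.5  54.5  55.7]
  [406.5 403.5  70. ]
  [594.5 152.5  56.5]
  [ 62.5  35.5  52. ]
  [501.5 390.5  56. ]]]
[ 0.55222232 -0.05490231  0.118     ] 58.4
[ 0.54056212 -0.0939203   0.118     ] 56.7
[ 0.66798822 -0.11437367  0.118     ] 74.4
[ 0.67713423 -0.19025666  0.118     ] 46.3
```

```bash
python3 - <<'E'
from h import *
import pickle
def blob(s,im,z):
    h=cv2.cvtColor(im,cv2.COLOR_RGB2HSV); m=cv2.inRange(h,(0,0,130),(180,30,255)); m[290:]=0
    m=cv2.morphologyEx(m,cv2.MORPH_OPEN,np.ones((7,7)));k,l,S,C=cv2.connectedComponentsWithStats(m); i=min(range(1,k),key=lambda i:abs(C[i]-[335,170]).sum()+(1e4 if S[i,4]<5000 else 0)); return S[i],wpx(s,*C[i],z)
print(blob(*pickle.load(open("w8.pkl","rb")),.114))
s=r.get_state();print(blob(s,r.snapshot("wrist"),.117))
E
```

```text
(array([  287,   160,   115,   113, 10166], dtype=int32), array([ 0.46300793, -0.25108556,  0.114     ]))
(array([  258,    66,   145,   125, 13970], dtype=int32), array([ 0.55940792, -0.05797251,  0.117     ]))
```

```bash
python3 -c "
from plant import r
print(r.finish_job())"
```

```text
the job is handed in; nothing more can be done
None
```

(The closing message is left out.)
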